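Line up a microscope stand's foot with a drift and bolt it

TASK

The black foot flange of the microscope stand has its first bolt in loosely, but its open bolt hole does not line up with the hole in the grey base beneath it. Take the red-handled tapered drift from the wooden rack, feel its point through both holes and work it down, without forcing it, until its shoulder is home on the flange and the holes are drawn into line; then pull it out, put it back in its rack hole, and set the dark cap screw with the washer fully home in the lined-up holes. Leave the other screws and the things on the bench where they are.

Things in the scene. Friction and masses are not known exactly. Their poses are not given: they have to be found in the camera images.
- flange_hole (a point): Centre of the open 14 mm through hole of the black flange (200 x 80, 10 mm thick), on its top face, 68 mm above the bench; x runs along the flange away from its middle, z up. The fixed grey base below has a like 14 mm hole, its top edge at the flange's underside, but out of line: its centre lies 5.5 to 7 mm off, in any direction. Its place is not given; part of it shows dark in the flange's hole.
- socket_top (a point): Top centre of the flange's round post socket (52 mm across, 44 mm tall), 72 mm from the open hole towards -x, with a clamp knob reaching 54 mm out on its -y side. The flange lies on the base and swings about a finger-tight bolt 144 mm from the open hole (head 13 mm tall) and slides up to 9 mm either way along itself, both against dry friction of about 4 N at the hole; it stays where it is left.
- drift_grip (a point): Centre of the drift's red round handle (18 mm across, 60 mm long), z up along the drift. Under the handle come a straight 13 mm shank 22 mm long, then a 34 mm taper to a blunt 5.5 mm point. Steel, about 0.13 kg; it starts upright, point down in the rack. In the stand there is clear depth for all of it: the base is hollow under its 10 mm top wall.
- drift_shoulder (a point): On the drift's axis at the handle's lower face, 30 mm below drift_grip, where the handle steps in to the shank; it rests on the flange's top when the drift is home. The point is 56 mm below it.
- rack_hole (a point): Mouth of the drift's 15 mm through hole in the top of the fixed wooden rack (140 x 56 mm, 60 mm tall, its top 63 mm above the bench); x along the rack's row. The drift hangs in it by its shoulder. Two parked screwdrivers (18 mm across, 46 mm tall above the rack) stand in the row 64 and 90 mm towards -x.
- bolt_head (a point): Centre of the screw's dark round head (18 mm across, 12 mm tall), z up along the screw. Below it a captive bright washer 24 mm across, 2.5 mm thick, then a shank 12 mm across, 34 mm long, chamfered end. 0.05 kg. It stands in a 14 mm hole of the fixed aluminium block (160 x 50 mm, its top 48 mm above the bench; three holes in a row, 50 mm apart, along the block's long side), washer on the block.
- bolt_seat (a point): On the screw's axis at the underside of its washer, 8.5 mm below bolt_head; it rests on the flange's top when the screw is home.
- thumb_screw: brass screw with a 22 mm head, standing in another hole of the block; leave it. Origin at its lower end.
- dome_screw: bright dome-headed screw, 22 mm head, standing in the block's third hole; leave it. Origin at its lower end.
- phone: dark phone, 148 x 72 x 8 mm, on the yellow mat; leave it.
- tweezers: dark tweezers 125 mm long on the mat; leave them.
- driver: screwdriver 170 mm long lying on the mat; leave it.
- spool: solder spool, 60 mm across, 37 mm tall, on the mat; leave it.
- ipa_bottle: white and green bottle, 60 mm across, 160 mm tall, at the far left of the mat; leave it.

How it is judged:
On the way, in this order (a step that is already met when the one before it is completed fails the run):
1. the drift is driven through both holes, its shoulder home on the flange within 4 mm (distance between drift_shoulder and flange_hole below 0.004 m and angle between drift_grip's own z axis and vertical below 0.15 rad), for 0.1 s.
2. the drift is back in its rack hole, hanging by its shoulder (distance between drift_shoulder and rack_hole below 0.006 m and contact force between the fingers and drift below 0.1 N), for 0.1 s.
3. the screw is in the flange's hole with its washer down on the flange within 2 mm (distance between bolt_seat and flange_hole below 0.003 m and z of bolt_seat in the frame of flange_hole below 0.002 m), for 0.2 s.
At the end, for the whole second after the job is handed in: The dark screw stands upright in the flange's hole with the underside of its washer within 2 mm of the flange's top and 3 mm of the hole's centre, at rest; the drift hangs in its rack hole with its shoulder within 6 mm of the hole's mouth (all of step 3 and angle between bolt_head's own z axis and vertical below 0.1 rad and distance between drift_shoulder and rack_hole below 0.006 m and linear speed of bolt below 0.02 m/s); the robot touches nothing.
It fails at once if the drift is forced (pressed on the flange or the base with more than 40 N) (contact force between drift and flange above 40 N or contact force between drift and nut_plate above 40 N).
It fails at once if the other two screws or the things lying on the bench are disturbed (moved more than 20 mm) (distance of any of thumb_screw, dome_screw, phone, tweezers, driver, spool, ipa_bottle from where it was at the start of the episode above 0.02 m).
It also fails if it takes over 72 s, if anything falls off the work surface, if the arm or the gripper's body presses on something with over 40 N, if the wrist force passes 120 N, or if a joint passes its speed limit or range.

ROBOT

A 7-joint arm with a two-finger parallel gripper is mounted at the origin on the work surface. World frame = base frame: x ahead of the robot, y to its left, z up, the work surface at z = 0. Lengths are in m, angles in rad, forces in N, time in s.
With the tool pointing down it reaches from about 0.4 to 0.9 m from the base axis. Payload 5.6 kg.
Tool frame: the origin (TCP) lies midway between the tips of the shut fingers; the grasp point (between the pads) lies 19 mm behind it; z points along the fingers, y is the line along which they close (so a half turn about z gives the same grasp; the last joint's range is limited). The gripper opens to 92 mm and grips with 3 to 60 N. Pads are 20 mm wide; open, the fingers measure 128 mm over their backs; the gripper's body (75 mm by 189 mm) begins 69 mm behind the grasp point.
Start: joints at [1.215, 0.468, -0.012, 1.603, 0.006, 1.071, -0.056], TCP at [0.2, -0.618, 0.215] pointing down, gripper open.
Joint ranges: [-2.53, 2.53], [-0.31, 2.02], [-1.57, 1.55], [0.28, 2.44], [-1.29, 4.43], [0.15, 1.84], [-2.92, 2.92]. Speed limits (rad/s): [2.57, 2.57, 3.14, 3.14, 3.14, 3.14, 3.14].

INTERFACE

Orientations are given as a 3x3 rotation matrix whose columns are the frame's x, y, z axes.
In Python, from station import env, effector, solver, viewer, workorder, search_frame, tip_of gives the robot as it stands. Calls block until the motion is done:
- env.reach(position, orientation): joint-space move of the TCP to a pose.
- env.movel(position, frame=None, rate=0.15): straight line of the TCP; frame=None keeps the orientation; rate is the mean speed in m/s.
- env.goto_joints(angles): joint-space move.
- effector.release() and effector.grasp(squeeze=None): open the fingers fully, or close them until they stop; squeeze is the grip in N (None keeps the last).
- env.pause(seconds).
- solver.inverse_kinematics(position, orientation): joint angles nearest the present ones, or None.
- env.sense(): the state.
- viewer.read_camera(name): name is "side" or "top"; returns (picture, depth): 384x512x3 uint8, red, green, blue; 384x512 float32, m along the optical axis (not along the pixel's ray), 0 where there is no reading.
- viewer.camera_info(name): a dict with "intrinsics" (3x3 intrinsics, pixels), "dist_coeffs" ([k1, k2, p1, p2, k3] as OpenCV has them; the pictures are not rectified), "eye" and "rotation" of the camera in the world. Camera axes: x right, y up, looking along -z (the intrinsics and any distortion apply to the point x, -y, -z); pixel columns grow to the right and rows downward; lengths in m; the calibration is good to about 2 mm. A picture is of the moment at which its call begins. camera_info takes no time and is no camera call.
A pose or a line that the arm cannot do raises env.PlanningError and nothing moves.
- workorder.finish_job(): hands the job in; it is judged then, once.
Trained networks look in the newest picture that a camera, given by its name, has taken for a name from the list of things; names that differ only in an ending like _2 or _b are one class to them, and where a whole thing is asked for, a point or a joint stands for the part that bears it (a point fixed in the world has none). Each returns a list of dicts, best first, with "score" (0 to 1); they miss things now and then, are a little off and sometimes report something else, mostly with a low value. They report only what shows in the picture. A call takes as long as a camera call.
- search_frame(camera, name): "at" ([x, y, z] in m, in world coordinates, good to about 4 mm: the middle of the surface that is visible of it).
- tip_of(camera, name): "at" ([x, y, z] in m, in world coordinates, good to about 4 mm: a listed point, or the origin of a listed thing).
The state is a dict: "t": time; "joint_positions": joint angles; "joint_velocities": joint speeds; "tau": joint torques, N m; "ee_pos": TCP position; "tcp_rot": TCP orientation; "wrist_force": force on the tool from outside, world axes, zero at the start; "moment": the same for the moment, N m; "gripper_width": finger opening in m; "grasp_force": force on a finger pad.
Only numpy, scipy, OpenCV 4.12 (cv2) and the standard library are available. Lean on these libraries where they do the work, as an engineer would, in place of code of your own. Each camera call takes 0.05 s, during which the arm holds its last target. There are 200 camera calls.

## Working session

There is one attempt and no reset: what is moved stays moved. The work goes in short steps, each a Python script; the robot and the scene stay as the last script left them, time stands still between calls to the robot, and variables do not carry over. Pictures are saved under pics/ and viewed, at most 10 in all, crops included, and the job is handed in when it is done.

```bash
ls; mkdir -p pics; cat > h.py <<'E'
import numpy as np, cv2
from station import env, effector, solver, viewer, workorder, search_frame, tip_of
def cam(n):
    i=viewer.camera_info(n); return np.array(i["intrinsics"]),np.array(i["dist_coeffs"]),np.array(i["eye"]),np.array(i["rotation"])
def ray(n,uv):
    K,d,e,R=cam(n); p=cv2.undistortPoints(np.array(uv,float).reshape(-1,1,2),K,d).reshape(-1,2)
    return e,np.c_[p[:,0],-p[:,1],-np.ones(len(p))]@R.T
def onz(n,uv,z):
    e,r=ray(n,uv); return e+r*((z-e[2])/r[:,2])[:,None]
def pix(n,P):
    K,d,e,R=cam(n); q=(np.array(P,float).reshape(-1,3)-e)@R; q=q*[1,-1,-1]
    return cv2.projectPoints(q,np.zeros(3),np.zeros(3),K,d)[0].reshape(-1,2)
E
python3 - <<'E'
from h import *
for c in("top","side"):
    p,d=viewer.read_camera(c); cv2.imwrite(f"pics/{c}0.png",p[:,:,::-1]); np.save(f"{c}d.npy",d)
    print(c,cam(c)[0].round(0).tolist(),cam(c)[2],cam(c)[3].round(2).tolist())
    for n in "flange_hole socket_top drift_grip drift_shoulder rack_hole bolt_head bolt_seat thumb_screw dome_screw".split():
        print(n,[(np.round(x["at"],4).tolist(),round(x["score"],2),pix(c,x["at"]).round(0).tolist()) for x in tip_of(c,n)[:2]])
s=env.sense();print(s["t"],s["tcp_rot"])
E
```

```text
pics
top [[405.0, 0.0, 258.0], [0.0, 405.0, 186.0], [0.0, 0.0, 1.0]] [0.39950166 0.00323188 1.13658307] [[-0.01, 0.98, -0.18], [-1.0, -0.01, -0.01], [-0.02, 0.18, 0.98]]
flange_hole [([0.4834, 0.0802, 0.0663], 0.83, [[234.0, 228.0]]), ([0.4285, 0.3522, 0.0027], 0.24, [[138.0, 251.0]])]
socket_top [([0.5509, 0.082, 0.1116], 0.61, [[233.0, 201.0]]), ([0.4832, 0.0764, 0.0667], 0.54, [[236.0, 228.0]])]
drift_grip [([0.5631, -0.3356, 0.095], 0.52, [[394.0, 196.0]]), ([0.714, -0.2199, -0.0022], 0.46, [[340.0, 150.0]])]
drift_shoulder [([0.4765, -0.1672, 0.0575], 0.63, [[328.0, 231.0]]), ([0.4789, -0.167, 0.044], 0.54, [[327.0, 230.0]])]
rack_hole [([0.5813, 0.3759, 0.0022], 0.71, [[133.0, 196.0]]), ([0.5615, -0.3336, 0.0611], 0.68, [[390.0, 198.0]])]
bolt_head [([0.4297, 0.3556, 0.0024], 0.62, [[137.0, 250.0]]), ([0.4772, -0.1664, 0.0595], 0.57, [[328.0, 230.0]])]
bolt_seat [([0.4809, -0.1656, 0.0475], 0.55, [[327.0, 229.0]])]
thumb_screw [([0.4818, -0.1656, 0.046], 0.69, [[327.0, 229.0]]), ([0.5245, -0.1565, 0.0181], 0.46, [[321.0, 214.0]])]
dome_screw [([0.5786, 0.3766, -0.0005], 0.68, [
[... 385 characters left out ...]
 -0.1657, 0.0501], 0.7, [[312.0, 199.0]]), ([0.5638, -0.3333, 0.0898], 0.43, [[321.0, 156.0]])]
drift_shoulder [([0.5652, -0.3386, 0.0658], 0.45, [[320.0, 161.0]])]
rack_hole []
bolt_head [([0.5755, -0.1485, 0.0101], 0.69, [[283.0, 198.0]]), ([0.4804, -0.1684, 0.0558], 0.57, [[311.0, 197.0]])]
bolt_seat [([0.4744, -0.1643, 0.0482], 0.42, [[312.0, 200.0]])]
thumb_screw [([0.5276, -0.1576, 0.0161], 0.58, [[296.0, 202.0]])]
dome_screw [([0.5738, -0.1471, 0.0113], 0.58, [[283.0, 198.0]]), ([0.5264, -0.1585, 0.0132], 0.23, [[297.0, 203.0]])]
1.0 [[ 9.51482435e-01  3.07703061e-01 -3.93335029e-05]
 [ 3.07703061e-01 -9.51482436e-01 -6.96675983e-06]
 [-3.95688305e-05 -5.47428964e-06 -9.99999999e-01]]
```

```bash
python3 - <<'E'
import cv2,numpy as np
t=cv2.imread("pics/top0.png");s=cv2.imread("pics/side0.png")
cv2.imwrite("pics/top1.png",cv2.resize(t[120:270,210:410],None,fx=4,fy=4,interpolation=cv2.INTER_CUBIC))
cv2.imwrite("pics/side1.png",cv2.resize(s[140:280,190:390],None,fx=4,fy=4,interpolation=cv2.INTER_CUBIC))
E
```

```text
(no output)
```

View pics/top1.png

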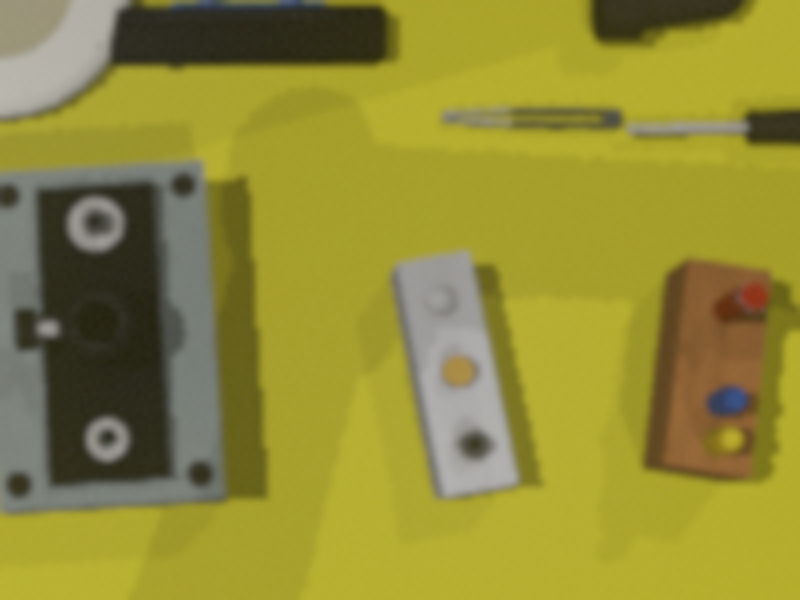

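View pics/side1.png

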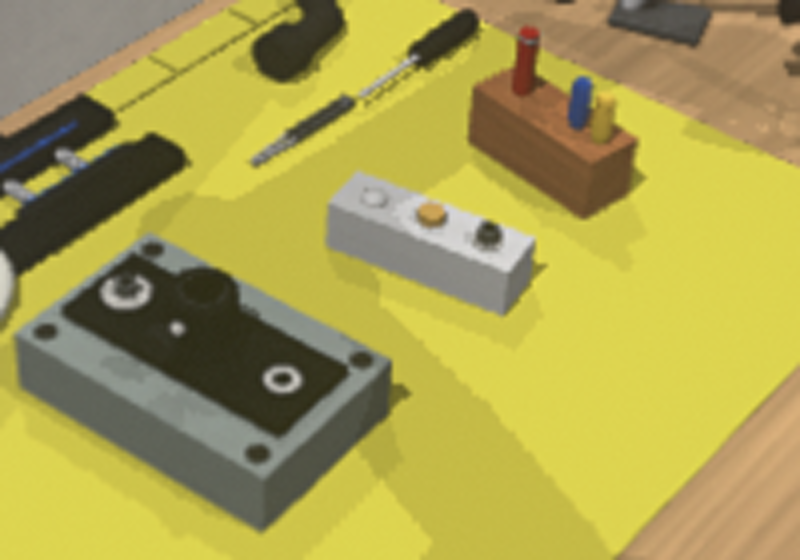

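View pics/top0.png

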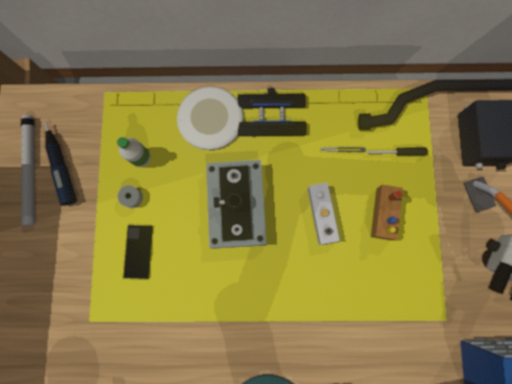

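```bash
cat >> h.py <<'E'
from scipy.optimize import least_squares
def cyl(x,y,z0,z1,r):
    a=np.linspace(0,2*np.pi,40); return np.array([[x+r*np.cos(t),y+r*np.sin(t),z] for z in(z0,z1) for t in a])
def silh(c,P):
    m=np.zeros((384*4,512*4),np.uint8); h=cv2.convexHull(((pix(c,P)+.5)*4*16).astype(np.int32).reshape(-1,1,2)) 
    cv2.fillPoly(m,[h],255,shift=4); M=cv2.moments(m,True); return np.array([M["m10"],M["m01"]])/M["m00"]/4-.5+.125
def fit(obs,z0,z1,r,x0):
    f=lambda p:np.concatenate([silh(c,cyl(*p,z0,z1,r))-o for c,o in obs.items()])
    s=least_squares(f,x0,diff_step=.005); return s.x,s.fun
def cent(m,guess,w=9):
    u,v=np.round(guess).astype(int); s=np.zeros_like(m,float); s[v-w:v+w+1,u-w:u+w+1]=m[v-w:v+w+1,u-w:u+w+1]
    yy,xx=np.mgrid[:s.shape[0],:s.shape[1]]; return np.array([(s*xx).sum(),(s*yy).sum()])/s.sum()
E
python3 - <<'E'
from h import *
I={c:cv2.imread(f"pics/{c}0.png").astype(float) for c in("top","side")}
red={};hole={};bo={};fb={}
rows=[]
for c,im in I.items():
    b,g,r=im[:,:,0],im[:,:,1],im[:,:,2]
    red[c]=cent(np.clip((r-1.8*np.maximum(g,b)-10)/20,0,1)*(r>60),pix(c,[.563,-.335,.093])[0],14)
    bright=np.clip((im.min(2)-60)/60,0,1)
    for d,g0 in((hole,[.481,.08,.068]),(fb,[.625,.085,.068])):
        d[c]=cent(bright,pix(c,g0)[0],8 if c=="top" else 7)
    bo[c]=cent(np.clip((95-im.max(2))/40,0,1),pix(c,[.478,-.166,.0565])[0],6)
    q=pix(c,[.481,.08,.068])[0].round().astype(int); rows.append(cv2.resize(im[q[1]-9:q[1]+10,q[0]-9:q[0]+10],(390,390),interpolation=cv2.INTER_NEAREST)); print(c,q-9)
    print(red[c],hole[c],fb[c],bo[c])
cv2.imwrite("pics/hole.png",np.hstack(rows))
print("drift",*fit(red,.063,.123,.009,[.563,-.335]))
print("bolt",*fit(bo,.0505,.0625,.009,[.478,-.166]))
for n,o in(("hole",hole),("fb",fb)): print(n,*[onz(c,o[c],.068)[0].round(4) for c in o])
# block top centre holes & depth heights
for c in I:
    d=np.load(f"{c}d.npy")
    for p in([.53,-.16,.048],[.52,.08,.068],[.5,-.33,.063]):
        u,v=pix(c,p)[0].round().astype(int); e,r=ray(c,[u,v]); print(c,(e+r[0]*d[v,u]).round(4))
E
```

```text
top [226 220]
[397.88305489 193.6344471 ] [236.32463228 229.41122851] [233.31401671 175.58665959] [328.20273973 230.67671233]
side [250 226]
[320.70657213 154.30133624] [260.16716981 234.37283019] [220.26588183 212.2627721 ] [311.92695214 197.93450882]
drift [ 0.56870984 -0.34357285] [-0.53242257 -0.07082896  0.65834329 -0.83655095]
bolt [ 0.4766772  -0.16686772] [-0.14273973  0.0043591   0.07369553 -0.29569189]
hole [0.4805 0.0753 0.068 ] [0.4807 0.0768 0.068 ]
fb [0.6253 0.0839 0.068 ] [0.6294 0.0842 0.068 ]
top [ 0.5287 -0.1581  0.0578]
top [0.5208 0.0786 0.0724]
top [ 0.4963 -0.3173  0.1048]
side [ 0.523  -0.1505  0.0594]
side [0.5201 0.0796 0.0659]
side [ 0.495  -0.3216  0.0712][ WARN:0@0.415] global loadsave.cpp:1063 imwrite_ Unsupported depth image for selected encoder is fallbacked to CV_8U.
```

View pics/hole.png

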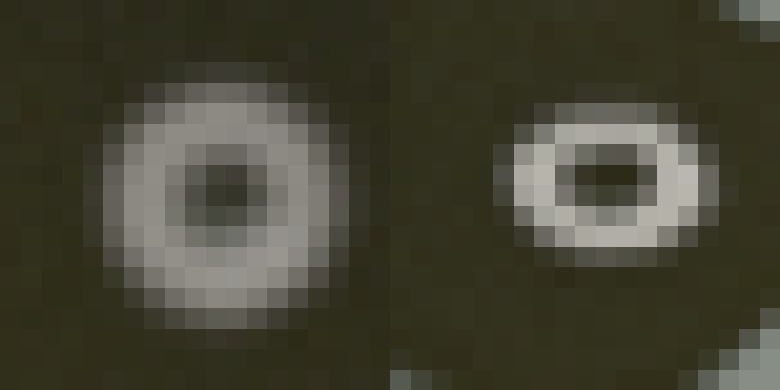

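```bash
cat > m.py <<'E'
from h import *
I={}
for c in("top","side"): I[c]=np.mean([viewer.read_camera(c)[0].astype(float) for _ in range(8)],0)[:,:,::-1]
red={}
for c,im in I.items():
    b,g,r=im[:,:,0],im[:,:,1],im[:,:,2]
    red[c]=cent(((r>2.1*g)&(r>45)).astype(float),pix(c,[.563,-.335,.093])[0],13)
    m=((r>2.1*g)&(r>45)); u,v=pix(c,[.563,-.335,.093])[0].astype(int); print(m[v-13:v+14,u-13:u+14].sum(),red[c])
print("drift",*fit(red,.063,.123,.009,[.563,-.335]))
C0={"top":[.4805,.0753],"side":[.4807,.0768]}
D={}
for c,im in I.items():
    q=pix(c,C0[c]+[.068])[0].round().astype(int); n=8; S=5
    g=im[q[1]-n:q[1]+n+1,q[0]-n:q[0]+n+1].mean(2)
    o=(np.arange((2*n+1)*S)+.5)/S-n-.5
    uu,vv=np.meshgrid(o+q[0],o+q[1]); uv=np.c_[uu.ravel(),vv.ravel()]
    D[c]=(g,onz(c,uv,.068)[:,:2].reshape(*uu.shape,2),onz(c,uv,.058)[:,:2].reshape(*uu.shape,2),S,2*n+1)
def model(c,ctr,off,R,sig):
    g,A,B,S,N=D[c]; ra=np.linalg.norm(A-ctr,axis=2); rb=np.linalg.norm(B-ctr,axis=2); rc=np.linalg.norm(B-ctr-off,axis=2)
    s=lambda r,r0:1/(1+np.exp(-(r0-r)/.0003))
    h=s(ra,.007); ring=s(ra,R)-h; base=h*s(rb,.007)*(1-s(rc,.007)); 
    f=lambda x:cv2.resize(cv2.GaussianBlur(x,(0,0),sig*S),(N,N),interpolation=cv2.INTER_AREA)
    hole=h-base
    X=np.stack([np.ones(N*N),*(f(x).ravel() for x in(ring,base,hole))],1); y=g.ravel()
    w,_,_,_=np.linalg.lstsq(X,y,rcond=None); return X@w-y,w
for cs in(("top",),("side",),("top","side")):
    res=[]
    for a in np.arange(0,360,30):
        off=lambda p:p[0]*np.array([np.cos(p[1]),np.sin(p[1])])/1e3
        def F(p): return np.concatenate([model(c,np.array(C0[c])+p[2+2*i:4+2*i]/1e3,off(p),p[-2]/1e3,abs(p[-1]))[0] for i,c in enumerate(cs)])
        nn=2*len(cs); s=least_squares(F,[6.2,np.radians(a)]+[0]*nn+[14,.7],diff_step=1e-3,x_scale=[1,.3]+[1]*nn+[1,.2],bounds=([5.5,-9]+[-6]*nn+[10,.2],[7,9]+[6]*nn+[18,2]))
        res.append((s.cost,s.x))
    res.sort(key=lambda t:t[0])
    for cost,x in res[:4]:
        print(cs,round(cost),"off",off(x).round(4),x.round(2),[model(c,np.array(C0[c])+x[2+2*i:4+2*i]/1e3,off(x),x[-2]/1e3,x[-1])[1].round() for i,c in enumerate(cs)])
E
python3 m.py
```

```text
24 [398.08333333 193.5       ]
46 [320.7173913  155.19565217]
drift [ 0.56822768 -0.34314567] [-0.91909006  0.19879612  0.66253319 -1.62285178]
('top',) 770 off [ 0.0055 -0.0003] [ 5.5  -0.05  0.17 -0.08 14.19  0.96] [array([ 38., 124.,  59.,   2.])]
('top',) 770 off [ 0.0055 -0.0003] [ 5.5  -0.05  0.17 -0.08 14.19  0.96] [array([ 38., 124.,  59.,   2.])]
('top',) 770 off [ 0.0055 -0.0003] [ 5.5  -0.05  0.17 -0.08 14.19  0.96] [array([ 38., 124.,  59.,   2.])]
('top',) 770 off [ 0.0055 -0.0003] [ 5.5   6.24  0.17 -0.08 14.19  0.96] [array([ 38., 124.,  59.,   2.])]
('side',) 12456 off [ 0.0053 -0.0016] [ 5.5  -0.3   0.14 -0.09 13.39  0.47] [array([ 45., 147., 838.,  -2.])]
('side',) 12456 off [ 0.0053 -0.0016] [ 5.5  -0.3   0.14 -0.09 13.39  0.47] [array([ 45., 147., 838.,  -2.])]
('side',) 12456 off [ 0.0053 -0.0016] [ 5.5   5.98  0.14 -0.09 13.39  0.47] [array([ 45., 147., 833.,  -2.])]
('side',) 12467 off [ 0.0046 -0.0053] [ 7.    5.43  0.17 -0.08 13.4   0.48] [array([ 4.50000e+01,  1.46000e+02,  1.58091e+05, -1.00000e+00])]
('top', 'side') 20485 off [ 0.0055 -0.0006] [ 5.5  -0.11  0.14 -0.06  0.13 -0.11 13.94  0.58] [array([ 42., 108.,  62.,  16.]), array([ 43., 143., 421.,  -5.])]
('top', 'side') 20485 off [ 0.0055 -0.0006] [ 5.5  -0.11  0.14 -0.06  0.13 -0.11 13.94  0.58] [array([ 42., 108.,  62.,  16.]), array([ 43., 143., 421.,  -5.])]
('top', 'side') 20485 off [ 0.0055 -0.0006] [ 5.5  -0.11  0.14 -0.06  0.13 -0.11 13.94  0.58] [array([ 42., 108.,  62.,  16.]), array([ 43., 143., 421.,  -5.])]
('top', 'side') 20485 off [ 0.0055 -0.0006] [ 5.5  -0.11  0.14 -0.06  0.13 -0.11 13.94  0.58] [array([ 42., 108.,  62.,  16.]), array([ 43., 143., 421.,  -5.])]
```

```bash
python3 - <<'E'
from h import *
print(onz("top",[[398.1,193.5]],.123))
s=cv2.imread("pics/side0.png").astype(int); t=cv2.imread("pics/top0.png").astype(int)
f=lambda im,v,u0,u1:print(v," ".join("%3d/%3d"%(im[v,u,2],im[v,u,1]) for u in range(u0,u1)))
print("side cols 315..329")
for v in range(143,167,2): f(s,v,315,329)
print("top cols 384..403")
for v in range(187,204): f(t,v,385,403)
for p in([.563,-.335],[.568,-.343],[.5605,-.333]): print(p,[pix(c,[[*p,.063],[*p,.123]]).round(1).tolist() for c in("top","side")])
E
```

```text
[[ 0.56381793 -0.3364245   0.123     ]]
side cols 315..329
143 180/146 177/143 176/142 161/130 157/127 157/127 155/125 155/126 154/125 154/126 159/128 175/141 181/146 184/147
145 171/137 165/132 164/132 153/124 148/120 148/120 150/121 152/123 153/124 157/128 159/129 162/130 163/131 160/129
147 168/144 160/132 160/130 162/131 164/129 158/ 74 158/ 57 159/ 62 156/ 66 160/ 98 160/129 156/126 154/124 157/127
149 194/185 193/184 191/181 169/158 127/117 122/ 89 133/ 66 131/ 59 117/ 56 112/ 76 166/136 169/139 160/130 156/126
151 194/186 194/185 195/186 190/181 128/ 85 114/ 48 113/ 55  91/ 59  85/ 53 114/ 80 170/138 168/135 168/135 170/137
153 194/184 194/185 196/188 191/183 120/ 75 115/ 44 116/ 48 106/ 45 101/ 58 141/120 193/184 193/182 187/170 179/152
155 194/185 195/186 195/187 168/150 117/ 62 116/ 47 114/ 48 103/ 45 103/ 70 167/152 194/185 194/185 195/186 194/185
157 175/148 173/144 155/115 126/ 78 114/ 50 117/ 50 113/ 50 100/ 47 107/ 84 192/184 198/189 195/186 194/184 194/185
159 146/100 148/101 148/100 119/ 62 116/ 50 115/ 50 110/ 50  97/ 47  82/ 51 101/ 82 133/118 187/179 195/185 195/1
[... 2440 characters left out ...]

201 132/ 92 134/ 93 133/ 92 128/ 88 121/ 83 117/ 80 115/ 78 119/ 82 125/ 85 126/ 87 127/ 89 127/ 89 126/ 87 125/ 86 124/ 86 124/ 90 123/ 99 124/111
202 131/ 91 133/ 93 131/ 91 129/ 89 124/ 86 120/ 84 124/ 86 129/ 91 133/ 92 135/ 94 134/ 92 133/ 92 132/ 91 132/ 91 130/ 90 131/ 95 127/104 125/114
203 131/ 92 132/ 91 132/ 92 129/ 89 126/ 88 123/ 84 125/ 87 130/ 91 134/ 94 134/ 92 134/ 93 134/ 93 134/ 92 132/ 91 133/ 93 129/ 94 129/107 125/114
[0.563, -0.335] [[[390.3, 197.5], [397.6, 193.8]], [[320.3, 162.4], [322.1, 147.6]]]
[0.568, -0.343] [[[393.2, 195.6], [400.6, 191.8]], [[320.4, 160.8], [322.2, 146.1]]]
[0.5605, -0.333] [[[389.6, 198.4], [396.8, 194.8]], [[320.6, 162.9], [322.4, 148.2]]]
```

```bash
cat >> h.py <<'E'
R0=np.diag([1.,-1,-1])
def st(k=""):
    s=env.sense(); print(k,"t%.2f"%s["t"],"p",np.round(s["ee_pos"],4),"F",np.round(s["wrist_force"],1),"M",np.round(s["moment"],2),"w%.4f"%s["gripper_width"],"g%.0f"%s["grasp_force"]); return s
E
python3 - <<'E'
from h import *
st("0")
x,y=.5636,-.336
env.reach([x,y,.16],R0); st("above")
env.movel([x,y,.077],rate=.15); st("down")
effector.grasp(30); s=st("gr")
env.movel([x,y,.085],rate=.05); st("lift8")
env.movel([x,y,.150],rate=.15); st("up")
for c in("top","side"):
    p,_=viewer.read_camera(c); cv2.imwrite(f"pics/{c}2.png",p[:,:,::-1])
a=cv2.imread("pics/top2.png")[150:250,330:430]; b=cv2.imread("pics/side2.png")[90:190,270:370]
cv2.imwrite("pics/grip.png",cv2.resize(np.hstack([a,b]),None,fx=4,fy=4))
E
```

```text
0 t1.80 p [ 0.2    -0.6185  0.2146] F [ 0.8 -0.2 -0. ] M [-0.06 -0.02 -0.01] w0.0922 g0
above t3.49 p [ 0.5628 -0.3377  0.1602] F [-0.6 -0.1 -0.3] M [-0.04  0.03 -0.03] w0.0923 g0
down t4.19 p [ 0.564  -0.3366  0.0777] F [ 0.3 -0.5  0.7] M [ 0.01 -0.05 -0.05] w0.0921 g0
gr t5.30 p [ 0.5636 -0.3359  0.077 ] F [ 0.3  0.  -0.7] M [ 0.12  0.   -0.04] w0.0172 g30
lift8 t5.61 p [ 0.5638 -0.3361  0.0855] F [-0.1 -0.1 -0.2] M [ 0.02 -0.01 -0.02] w0.0174 g30
up t6.19 p [ 0.5631 -0.3358  0.1495] F [-0.2  0.9 -0.8] M [ 0.06  0.   -0.  ] w0.0179 g30
```

View pics/grip.png

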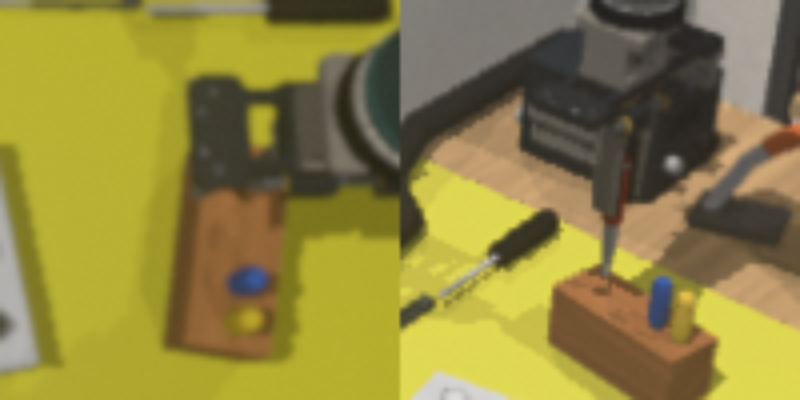

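```bash
cat >> h.py <<'E'
def force(n=6):
    fs=[]
    for _ in range(n): fs.append(env.sense()["wrist_force"]); env.pause(.01)
    return np.mean(fs,0)
def descend(p,zend,f0,step=.001,k=.00012,dead=2.0,fzmax=8,rate=.04,v=True):
    p=np.array(p,float)
    while p[2]>zend+1e-6:
        p[2]=max(p[2]-step,zend); env.movel(p,rate=rate); f=force()-f0; h=np.hypot(*f[:2])
        if v: print(np.round(p*1e3,2),np.round(f,1))
        if f[2]>fzmax or h>20: return p,f,False
        if h>dead: p[:2]+=k*f[:2]*(1-dead/h)
    return p,f,True
E
python3 - <<'E'
from h import *
P=cv2.imread("pics/side2.png"); print("rackhole side",onz("side",[[320.2,161.2]],.063), "tip pred",pix("side",[.5636,-.336,.080]), pix("side",[.5636,-.336,.136]))
env.movel([.5636,-.336,.20],rate=.25)
env.reach([.4836,.075,.20],R0); 
env.movel([.4836,.075,.146],rate=.1); env.pause(.2); st("pre")
f0=force(15); print(f0); np.save("f0.npy",f0)
p,f,ok=descend([.4836,.075,.142],.120,f0,step=.002,fzmax=5)
print(ok); st("end"); np.save("p.npy",p)
for c in("top","side"):
    q,_=viewer.read_camera(c); cv2.imwrite(f"pics/{c}3.png",q[:,:,::-1])
E
```

```text
rackhole side [[ 0.56725989 -0.34058272  0.063     ]] tip pred [[320.81303256 158.07076981]] [[322.50505476 144.17323648]]
pre t9.07 p [0.4841 0.0751 0.1467] F [-0.4 -0.5 -1.5] M [ 0.03 -0.03  0.05] w0.0173 g30
[ 0.14296639  0.12229291 -1.10831549]
[483.6  75.  140. ] [ 0.  -0.2 -0.4]
[483.6  75.  138. ] [-0.   0.   0.2]
[483.6  75.  136. ] [-0.2 -0.3  0. ]
[483.6  75.  134. ] [ 0.1 -0.2  0.1]
[483.6  75.  132. ] [-0.1 -0.4  0.1]
[483.6  75.  130. ] [-0.4  0.1 -0.2]
[483.6  75.  128. ] [-0.4 -0.3 -0.4]
[483.6  75.  126. ] [-0.9  1.  -0.5]
[483.6  75.  124. ] [-1.1  0.9 -0.3]
[483.6  75.  122. ] [-2.4  1.4  0.3]
[483.52  75.05 120.  ] [-3.   1.8  0.8]
True
end t12.55 p [0.4833 0.0752 0.1199] F [-3.3  2.  -0.2] M [ 0.71  0.86 -0.02] w0.0176 g30
```

```bash
python3 - <<'E'
from h import *
f0=np.load("f0.npy"); p=np.load("p.npy")
p,f,ok=descend(p,.0815,f0,step=.0015,k=.0002,dead=3.5,fzmax=10)
print(ok); st("end"); np.save("p.npy",p)
E
```

```text
[483.36  75.14 118.5 ] [-3.5  2.3  2.4]
[483.25  75.21 117.  ] [-3.   2.2  3.2]
[483.22  75.23 115.5 ] [-2.5  2.1  3.7]
[483.22  75.23 114.  ] [-2.1  2.3  4. ]
[483.22  75.23 112.5 ] [-1.8  2.   4.8]
[483.22  75.23 111.  ] [-1.2  1.8  5.5]
[483.22  75.23 109.5 ] [-1.1  1.   5.9]
[483.22  75.23 108.  ] [-0.7  0.3  6.4]
[483.22  75.23 106.5 ] [-0.1  0.7  6.4]
[483.22  75.23 105.  ] [-0.2 -0.   6.6]
[483.22  75.23 103.5 ] [ 0.1 -0.4  7.2]
[483.22  75.23 102.  ] [ 0.4 -0.7  6.1]
[483.22  75.23 100.5 ] [ 0.6 -1.1  6.4]
[483.22  75.23  99.  ] [ 1.1 -1.6  6.7]
[483.22  75.23  97.5 ] [ 0.9 -1.5  6.9]
[483.22  75.23  96.  ] [ 1.3 -2.4  7.3]
[483.22  75.23  94.5 ] [ 1.1 -2.   7.5]
[483.22  75.23  93.  ] [ 1.5 -2.7  7.5]
[483.22  75.23  91.5 ] [ 2.  -2.8  6.3]
[483.22  75.23  90.  ] [ 1.8 -2.5  6.1]
[483.22  75.23  88.5 ] [ 2.3 -3.   7. ]
[483.25  75.19  87.  ] [ 1.9 -3.1  6.3]
[483.27  75.16  85.5 ] [ 1.7 -3.2  7. ]
[483.28  75.14  84.  ] [ 1.7 -2.8  7.1]
[483.28  75.14  82.5 ] [ 1.8 -3.1  6.7]
[483.29  75.12  81.5 ] [ 1.9 -2.7  7.6]
True
end t20.45 p [0.4849 0.0737 0.0821] F [ 2.6 -2.1  6.5] M [-0.73 -0.59 -0.  ] w0.0176 g30
```

```bash
python3 - <<'E'
from h import *
f0=np.load("f0.npy"); p=np.load("p.npy")
p,f,ok=descend(p,.0770,f0,step=.0007,k=.0002,dead=3.0,fzmax=13)
print(ok); env.pause(.2); s=st("end"); np.save("p.npy",p)
ps=[]
for _ in range(10): ps.append(env.sense()["ee_pos"]); env.pause(.01)
print(np.mean(ps,0)); np.save("home.npy",np.mean(ps,0))
for c in("top","side"):
    q,_=viewer.read_camera(c); cv2.imwrite(f"pics/{c}4.png",q[:,:,::-1])
a=cv2.imread("pics/top4.png")[170:270,190:290]; b=cv2.imread("pics/side4.png")[180:280,210:310]
cv2.imwrite("pics/home.png",cv2.resize(np.hstack([a,b]),None,fx=4,fy=4))
E
```

```text
[483.29  75.12  80.8 ] [ 1.  -3.2 10.6]
[483.31  75.05  80.1 ] [-0.4 -3.3 16.6]
False
end t21.25 p [0.4851 0.0738 0.0816] F [-0.3 -3.2 14.8] M [-0.85  0.17 -0.  ] w0.0174 g30
[0.48511695 0.07374996 0.08160495]
```

View pics/home.png

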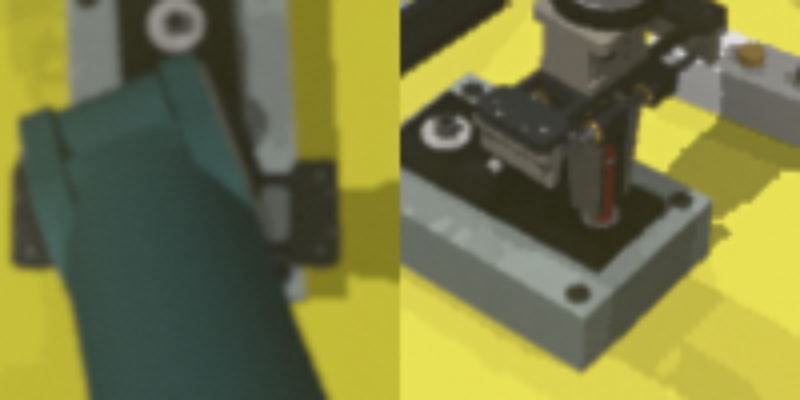

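```bash
python3 - <<'E'
from h import *
f0=np.load("f0.npy"); p=np.array([.48505,.0738,.0816])
for i in range(4):
    env.movel(p,rate=.03); f=force()-f0; print(np.round(p*1e3,2),f.round(1))
    if np.hypot(*f[:2])<.8: break
    p[:2]+=.0003*f[:2]
for z in np.arange(.085,.146,.006):
    env.movel([*p[:2],z],rate=.05); f=force(3)-f0; print(round(z,3),f.round(1))
env.movel([*p[:2],.20],rate=.2); np.save("p.npy",p); st("out")
env.reach([.5636,-.336,.20],R0); env.movel([.5636,-.336,.150],rate=.2); st("rack")
for c in("top","side"):
    q,_=viewer.read_camera(c); cv2.imwrite(f"pics/{c}5.png",q[:,:,::-1])
a=cv2.imread("pics/top5.png")[215:245,220:250]; b=cv2.imread("pics/side5.png")[135:175,300:340]
cv2.imwrite("pics/chk.png",np.hstack([cv2.resize(a,(400,400),interpolation=cv2.INTER_NEAREST),cv2.resize(b,(400,400),interpolation=cv2.INTER_CUBIC)]))
E
```

```text
[485.05  73.8   81.6 ] [-0.9 -0.7  8.8]
[484.79  73.6   81.6 ] [-0.5 -0.4  7.4]
0.085 [ 1.2 -0.7  0.6]
0.091 [ 1.2 -1.1  1.3]
0.097 [ 0.7 -0.4  0.6]
0.103 [ 0.2  0.2 -0.2]
0.109 [ 0.1  0.  -0. ]
0.115 [ 0.  -0.4 -0.3]
0.121 [ 0.2  0.1 -0.2]
0.127 [-0.1 -0.3 -0.1]
0.133 [-0.   0.1 -0.2]
0.139 [-0.2 -0.4  0.3]
0.145 [-0.1  0.5  0.1]
out t25.65 p [0.4848 0.0735 0.2   ] F [ 0.5 -0.1 -1.6] M [-0.06  0.07  0.01] w0.0173 g30
rack t27.59 p [ 0.564  -0.3347  0.1499] F [-0.1  0.2 -0.6] M [ 0.05  0.   -0.03] w0.0172 g30
```

View pics/chk.png

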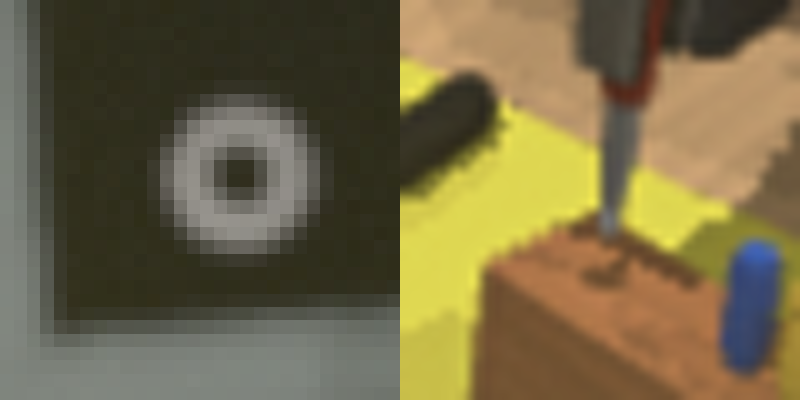

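```bash
python3 - <<'E'
from h import *
f0=np.load("f0.npy"); 
p,f,ok=descend([.5636,-.336,.133],.0775,f0,step=.004,k=.0003,dead=2,fzmax=7,rate=.08)
print(ok); s=st("low")
if ok:
    effector.release(); env.pause(.2); st("rel")
    env.movel([.5636,-.336,.165],rate=.15); env.movel([.5636,-.336,.22],rate=.25)
    env.reach([.43,-.30,.25],R0); st()
    I={}
    for c in("top","side"):
        I[c]=np.mean([viewer.read_camera(c)[0].astype(float) for _ in range(2)],0)[:,:,::-1]; cv2.imwrite(f"pics/{c}6.png",I[c].astype(np.uint8))
        m=np.clip((I[c].min(2)-60)/60,0,1); g=pix(c,[.4845,.075,.068])[0]
        print(c,onz(c,cent(m,g,7),.068).round(4))
        print([(n,np.round(r["at"],4),round(r["score"],2)) for n in("drift_grip","rack_hole","bolt_head") for r in tip_of(c,n)[:2]])
    a=I["top"][180:240,300:420]; b=I["side"][130:220,280:340]
    cv2.imwrite("pics/rack.png",np.hstack([cv2.resize(a,(500,250)),cv2.resize(b,(167,250))]).astype(np.uint8))
E
```

```text
[ 563.6 -336.   129. ] [-0.3  0.1  0.1]
[ 563.6 -336.   125. ] [-0.1  0.1 -0.1]
[ 563.6 -336.   121. ] [ 0.  -0.5 -0.2]
[ 563.6 -336.   117. ] [-0.4 -0.2  0.2]
[ 563.6 -336.   113. ] [-0.5 -0.2  0.2]
[ 563.6 -336.   109. ] [-0.1  0.1 -0.1]
[ 563.6 -336.   105. ] [-0.2  0.  -0.1]
[ 563.6 -336.   101. ] [-0.  -0.3  0.5]
[ 563.6 -336.    97. ] [-0.  -0.3 -0. ]
[ 563.6 -336.    93. ] [-0.3 -0.3  0.2]
[ 563.6 -336.    89. ] [-0.1 -0.  -0. ]
[ 563.6 -336.    85. ] [-0.3 -0.2  0.2]
[ 563.6 -336.    81. ] [-0.1 -0.1 -0.3]
[ 563.6 -336.    77.5] [-0.1 -0.1 -0.6]
True
low t32.05 p [ 0.5636 -0.3361  0.0774] F [-0.5 -0.1 -1.2] M [0.04 0.   0.05] w0.0172 g30
rel t33.41 p [ 0.5636 -0.336   0.0775] F [ 0.1 -0.3  0.2] M [ 0.    0.   -0.02] w0.0920 g0
 t35.13 p [ 0.4298 -0.2998  0.2493] F [-0.7  0.3  0.7] M [ 0.09 -0.01 -0.05] w0.0919 g0
top [[0.4848 0.0724 0.068 ]]
[('drift_grip', array([ 0.5602, -0.3373,  0.0945]), 0.63), ('rack_hole', array([ 0.5612, -0.3362,  0.0637]), 0.58), ('rack_hole', array([0.4888, 0.0732, 0.0661]), 0.43), ('bolt_head', array([ 0.4743, -0.1664,  0.0581]), 0.45), ('bolt_head', array([5.807e-01, 3.750e-01, 1.000e-04]), 0.23)]
side [[0.4848 0.0739 0.068 ]]
[('rack_hole', array([ 0.5661, -0.3355,  0.06  ]), 0.83), ('bolt_head', array([ 0.4779, -0.1632,  0.0552]), 0.56)]
```

```bash
ls pics/rack.png
```

```text
pics/rack.png
```

View pics/rack.png

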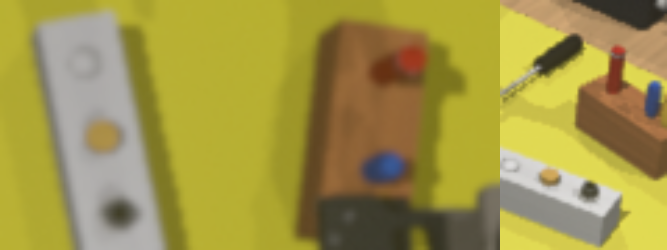

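```bash
python3 - <<'E'
from h import *
x,y=.4768,-.1665
env.reach([x,y,.15],R0); env.movel([x,y,.0525],rate=.12); st("down")
effector.grasp(30); st("gr")
env.movel([x,y,.06],rate=.05); st("lift"); env.movel([x,y,.15],rate=.15); st("up")
for c in("top","side"):
    q,_=viewer.read_camera(c); cv2.imwrite(f"pics/{c}7.png",q[:,:,::-1])
env.reach([.4848,.0733,.15],R0); env.movel([.4848,.0733,.116],rate=.1); env.pause(.2)
f0=force(15); np.save("f0.npy",f0); st("pre")
p,f,ok=descend([.4848,.0733,.112],.098,f0,step=.0015,k=.0003,dead=2,fzmax=4)
np.save("p.npy",p); print(ok)
E
```

```text
down t37.32 p [ 0.4774 -0.1669  0.0532] F [0.2 0.2 0. ] M [-0.06  0.01  0.01] w0.0920 g0
gr t38.45 p [ 0.4768 -0.1664  0.0525] F [-1.   0.1 -0.1] M [0.17 0.01 0.01] w0.0165 g30
lift t38.75 p [ 0.477  -0.1664  0.0605] F [-0.6 -0.1 -0.5] M [ 0.2   0.   -0.03] w0.0170 g30
up t39.50 p [ 0.4762 -0.1664  0.1494] F [-0.2 -0.6 -1.4] M [0.05 0.04 0.01] w0.0164 g30
pre t41.37 p [0.4851 0.0733 0.1165] F [ 0.3  0.  -0.5] M [ 0.04  0.02 -0.06] w0.0165 g30
[484.8  73.3 110.5] [0.3 0.3 0.3]
[484.8  73.3 109. ] [ 0.3 -0.4 -0.2]
[484.8  73.3 107.5] [ 0.3  0.3 -0.2]
[484.8  73.3 106. ] [-0.   0.1 -0. ]
[484.8  73.3 104.5] [-0.2  0.1  0.1]
[484.8  73.3 103. ] [-0.1 -0.1  0. ]
[484.8  73.3 101.5] [ 0.  -0.3  0.4]
[484.8  73.3 100. ] [ 0.4 -0.3  0.2]
[484.8  73.3  98.5] [0.  0.2 0.1]
[484.8  73.3  98. ] [ 0.1 -0.3 -0.4]
True
```

```bash
python3 - <<'E'
from h import *
f0=np.load("f0.npy"); p=np.load("p.npy")
p,f,ok=descend(p,.0718,f0,step=.0015,k=.0003,dead=2,fzmax=5)
np.save("p.npy",p); print(ok); st()
for c in("top","side"):
    q,_=viewer.read_camera(c); cv2.imwrite(f"pics/{c}8.png",q[:,:,::-1])
E
```

```text
[484.8  73.3  96.5] [ 0.1 -0.1 -0. ]
[484.8  73.3  95. ] [-0.  -0.1  0. ]
[484.8  73.3  93.5] [ 0.2 -0.1  0. ]
[484.8  73.3  92. ] [ 0.3 -0.2 -0. ]
[484.8  73.3  90.5] [ 0.3 -0.2 -0. ]
[484.8  73.3  89. ] [ 0.6 -0.1 -0.3]
[484.8  73.3  87.5] [ 0.7 -0.1 -0.1]
[484.8  73.3  86. ] [ 0.4  0.2 -0.2]
[484.8  73.3  84.5] [ 0.6 -0.4 -0.4]
[484.8  73.3  83. ] [ 0.9 -0.4 -0.7]
[484.8  73.3  81.5] [ 0.9 -0.  -0.2]
[484.8  73.3  80. ] [ 1.2 -0.3 -0.3]
[484.8  73.3  78.5] [ 0.9 -0.4 -0.3]
[484.8  73.3  77. ] [ 0.9 -0.2 -0.5]
[484.8  73.3  75.5] [ 1.   0.1 -0.4]
[484.8  73.3  74. ] [ 1.3 -0.4 -0.8]
[484.8  73.3  72.5] [1.5 0.2 0.8]
[484.8  73.3  71.8] [ 0.5 -0.6  5.7]
False
 t49.80 p [0.4851 0.0734 0.0723] F [-0.1 -1.7  5.8] M [-0.06  0.08 -0.06] w0.0168 g30
```

Washer has landed at the expected height (72.3 mm, Fz jump). Release, back off, check.

```bash
python3 - <<'E'
from h import *
p=np.load("p.npy"); effector.release(); env.pause(.1); st("rel")
env.movel([p[0],p[1],.13],rate=.12); env.movel([p[0],p[1],.2],rate=.25); env.reach([.42,-.2,.28],R0); st()
r=[]
for c in("top","side"):
    q=viewer.read_camera(c)[0][:,:,::-1]; u,v=pix(c,[.52,.08,.07])[0].astype(int); r.append(cv2.resize(q[v-30:v+30,u-30:u+30],(360,360)))
    u,v=pix(c,[.563,-.336,.09])[0].astype(int); 
    print(c,[(n,np.round(t["at"],4),round(t["score"],2)) for n in("bolt_head","bolt_seat","drift_grip") for t in tip_of(c,n)[:1]])
cv2.imwrite("pics/end.png",np.hstack(r))
E
```

```text
rel t51.17 p [0.4848 0.0733 0.0718] F [-0.9  0.  -0.4] M [ 0.02 -0.02  0.  ] w0.0916 g0
 t53.37 p [ 0.4202 -0.1987  0.2791] F [ 0.2  0.4 -0.3] M [0.04 0.   0.02] w0.0921 g0
top [('bolt_head', array([0.4851, 0.0714, 0.0791]), 0.61), ('bolt_seat', array([0.6957, 0.3569, 0.0071]), 0.69), ('drift_grip', array([ 0.562 , -0.3364,  0.0948]), 0.49)]
side [('bolt_head', array([0.4876, 0.0717, 0.0739]), 0.45), ('drift_grip', array([ 0.5667, -0.3344,  0.0894]), 0.62)]
```

View pics/end.png

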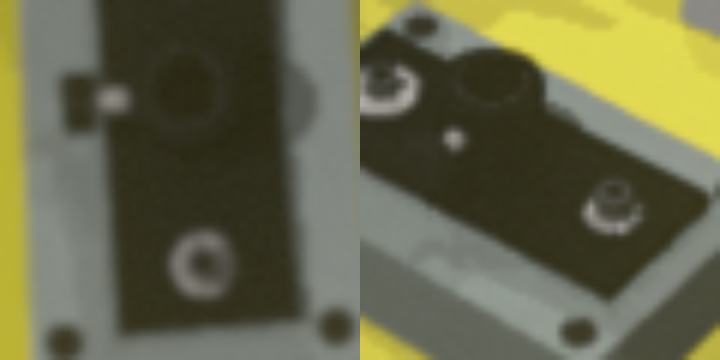

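The dark head sits seated on the ring at about (205,265) in the top crop and (612,200) in the side crop, like the first bolt; the drift is in the rack.

```bash
python3 -c "
from h import *
print(workorder.finish_job()); st()"
```

```text
the job is handed in; nothing more can be done
None
the job is handed in; nothing more can be done
```

The job is handed in at about 53 s, though no verdict came back: the drift went home on the flange without forcing (at most about 17 N at the wrist) and is back in its rack hole, and the dark screw's washer landed at the flange height in the lined-up holes.

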